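# Clamp the plaster mould shut

## Robot

A 7-joint arm with a two-finger parallel gripper is mounted at the origin on the work surface. World frame = base frame: x ahead of the robot, y to its left, z up, the work surface at z = 0. Lengths are in m, angles in degrees, forces in N, time in s.
With the tool pointing down it reaches from about 0.425 to 0.875 m from the base axis. Payload 4.7 kg.
Tool frame: the origin (TCP) lies on the front face of the gripper's body, between the roots of the fingers; the fingertips stand 70 mm ahead of it and the grasp point (between the pads) lies 51 mm ahead of it; z points along the fingers, y is the direction in which the jaws open and shut (so a half turn about z gives the same grasp; the last joint's range is limited). The gripper opens to 87 mm and grips with 3 to 60 N. Pads are 19 mm wide; open, the fingers measure 117 mm over their backs; the gripper's body (75 mm by 190 mm) begins 51 mm behind the grasp point.
Start: joints at [-71.328, 18.392, -4.016, 83.108, 1.295, 78.541, -3.26], TCP at [0.199, 0.619, 0.292] pointing down, gripper open.
Joint ranges: [-163.93, 163.93], [-17.29, 119.83], [-79.2, 71.16], [3.27, 140.29], [-89.18, 269.18], [5.43, 117.66], [-154.24, 154.24]. Speed limits (degrees/s): [147.25, 147.25, 180, 180, 180, 180, 180].

## Interface

Orientations are given as [roll, pitch, yaw] about the fixed x, y, z axes, in that order (R = Rz(yaw) Ry(pitch) Rx(roll)).
In Python, from cell import env gives the robot as it stands.
- The arm moves only by the tool drive_tool, never from a script. Its argument "commands" is a list of rows, each a list of 7 numbers: the shift along the tool's x, y, z in cm, then the turn, a rotation vector about the tool's x, y, z in degrees, then the opening, from 0 (shut) to 1 (fully open). In form: [[tx, ty, tz, rx, ry, rz, hand], ...]. A call has 1 to 20 rows; each row shifts and turns the commanded pose from where the row before left it, along the tool's axes as they then stand; what a row does not reach is not made up. A row lasts 1/12 s, in which the tool goes at most 41.7 mm and 7.16 degrees, less where a joint would pass 70% of its speed; a pose out of reach is approached as far as the arm can. A call is refused whole if a number of a shift passes 4.17 or a number of a turn 7.16, either way. A call with a gripper value outside its range is refused whole. The fingers move at their own pace and stop on an object; "force" is the grip in N (left out, the last holds). Time passes only in rows, so rows that do not move let the fingers close. It gives the time, the measured TCP pose, the force and the opening at its end, in the units of the state.
- env.get_obs(): the state, without advancing time (a new reading comes with each control period).
- env.read_camera(name): name is "scene" or "top" or "wrist"; returns a dict with "img" (384x512x3 uint8, blue, green, red), "mtx" (3x3 intrinsics, pixels), "pose" (4x4, takes a point from camera to world coordinates). Camera axes: x right, y down, z forward; pixel columns grow to the right and rows downward; lengths in m; the calibration is good to about 2 mm. A picture is of the moment at which its call begins. There is no depth.
- env.sign_off(): hands the job in, once; it reports no verdict.
The state is a dict: "time_s": time; "qpos": joint angles; "joint_velocities": joint speeds; "effort": joint torques, N m; "tool_pos": TCP position; "tool_rot": TCP orientation; "force": force on the tool from outside, world axes, zero at the start; "wrist_torque": the same for the moment, N m; "grip_width": finger opening in m.
Only numpy, scipy, OpenCV 4.12 (cv2) and the standard library are available. Lean on these libraries where they do the work, as an engineer would, in place of code of your own. Each camera call takes 0.05 s, during which the arm holds its last target.

## Task

Clamp the two-part plaster mould shut with the ratchet clamp, using only the fingertips: press the tail of the pawl down so that its nose comes free of the teeth, push the raised clamp arm down until its foot rests on the mould, then press the nose of the pawl back down fully into the teeth so that the arm is locked. Do not lift anything, and leave the mould where it stands and everything else on the table alone.

Things in the scene. Friction and masses are not known exactly. Their poses are not given: they have to be found in the camera images.
- clamp: ratchet clamp, fixed; origin under the centre of its grey base plate (160 x 310 x 12 mm), z up. The arm runs from its pivot at (0, 50, 117) mm to the clamp's -y over the mould; the pawl rocks on a pin at (0, 112, 169) mm. Grey cheeks at x = +-25 mm reach 135 mm height at the pivot, 180 mm at the pin. It stands left or right (turntable opposite), yaw within 0.3 rad of the world's
- clamp_arm (a joint): arm hinge, rad: 0 = level, foot just on the mould; positive = raised. Starts near 0.75; upper stop 1.0. Stiff: it stays where it is left, and 3 to 5 N down on the pad moves it once the pawl is free. Its toothed sector (58 mm radius) has slots every 0.25 rad; engaged, the pawl leaves only +-0.03 rad of play both ways
- pawl (a joint): pawl rocker, rad: 0 = engaged (nose fully down in a slot), 0.24 = stop with the tail fully down, nose lifted; clear of the teeth above 0.14. Stiff: it stays where it is left; 3 to 4 N on tail or nose moves it. It goes back to 0 only with a slot under the nose, as when the arm is level
- push_pad (a point): centre of the top face of the black pad at the arm's free end, where to push: 44 mm wide, 52 mm along the arm, 16 mm thick; 199 mm from the pivot, 10 mm above the arm's centre line. Frame turns with the arm: y along the arm to the pivot, z out of the top face. 260 mm above the table when raised, 127 mm when level
- pivot_axis (a point): the arm's pivot axis, at mid-width of the arm, 117 mm above the table; the axis is the clamp's x
- pawl_tail (a point): centre of the top of the pawl's tail paddle (36 x 34 mm, the wider one, outermost at the clamp's +y end), 45 mm from the pawl pin, about 199 mm above the table when engaged; pressed straight down about 11 mm it frees the pawl
- pawl_nose (a point): centre of the top of the pawl's nose (30 wide x 26 mm), above the toothed sector, 62 mm from the pawl pin on the mould's side and 107 mm from the tail's centre; about 199 mm above the table when engaged, 15 mm higher when free
- mould: two-part plaster mould, loose, a pale block 66 x 76 x 75 mm with a dark seam at half height, 0.35 to 0.7 kg; origin at the centre of its underside, on the 12 mm base plate below the arm; its top is 87 mm above the table
- turntable: sculptor's turntable (195 mm disc, 48 mm high) with a soft clay head on it, 175 mm high in all plus a thin rod to 215 mm; fixed; not to be touched. Origin at the centre of its underside
- boxwood_tool: bystander: flat boxwood modelling tool about 125 mm long, 8 mm high, on the clamp's base plate beside the mould
- plaster_key: bystander: small plaster block 22 x 50 x 20 mm on the clamp's base plate, other side of the mould
- water_mug: bystander: white mug, 80 mm wide, 90 mm high
- mallet: bystander: wooden mallet lying on the table
- loop_tool: bystander: wooden-handled wire loop tool lying on the table
- tin: bystander: tin, 74 mm wide, 85 mm high
Not all that is in view belongs to the job. Leave any blue or purple look-alike of the mould alone.

How it is judged (in metres and radians):
On the way, in this order (a step that is already met when the one before it is completed fails the run):
1. the pawl is pressed free while the arm is still raised (value of joint pawl above 0.14 rad and value of joint clamp_arm above 0.6 rad), for 0.1 s.
2. the arm is pushed down until its foot rests on the mould, the pawl still free (value of joint clamp_arm below 0.03 rad and value of joint pawl above 0.1 rad), for 0.2 s.
3. the nose is pressed back into the teeth (value of joint clamp_arm below 0.03 rad and value of joint pawl below 0.05 rad), for 0.2 s.
At the end, for the whole second after the job is handed in: the arm is level with its foot on the mould (joint within 0.03 rad of 0), the pawl is fully engaged (below 0.05 rad), the mould is upright at rest within 12 mm of where it stood (all of step 3 and value of joint clamp_arm above -0.03 rad and distance of mould from where it was at the start of the episode below 0.012 m and angle between mould's own z axis and vertical below 0.05 rad and linear speed of mould below 0.02 m/s and velocity of joint each of clamp_arm, pawl below 0.05 rad/s); the robot touches nothing.
It fails at once if the clamp arm is lifted above its raised start (value of joint clamp_arm above 0.87 rad).
It fails at once if the plaster mould is shifted or lifted by more than 12 mm (distance of mould from where it was at the start of the episode above 0.012 m).
It fails at once if the turntable with the clay head is touched (contact force between any of the fingers, the arm and turntable above 1 N).
It fails at once if the arm or the gripper's body, not the fingers, presses on the clamp (contact force between the arm and clamp above 8 N).
It fails at once if a bystander (modelling tools, plaster key, mug, mallet, tin) is moved by more than 25 mm (distance of any of boxwood_tool, plaster_key, water_mug, mallet, loop_tool, tin from where it was at the start of the episode above 0.025 m).
It also fails if it takes over 58 s, if anything falls off the work surface, if the arm or the gripper's body presses on something with over 40 N, if the wrist force passes 120 N, or if a joint passes its speed limit or range.

## Working session

There is one attempt and no reset: what is moved stays moved. The work goes in short steps, Python scripts to look and compute and a tool call to move; the robot and the scene stay as the last step left them, time stands still between calls to the robot, and variables do not carry over. Pictures are saved under pics/ and viewed, and the job is handed in when it is done.

Besides the shell and the picture viewer there is one more tool, called as name(argument=value, ...), one argument or row to a line, values as JSON. drive_tool: Moves the arm, as the interface text tells. Its arguments: {"type":"object","properties":{"commands":{"type":"array"},"force":{"type":"number"}},"required":["commands"]}

```bash
mkdir -p pics; ls; python3 - <<'E'
from cell import env
import cv2
o=env.get_obs()
print({k:o[k] for k in o})
for n in ["scene","top","wrist"]:
    c=env.read_camera(n); cv2.imwrite(f"pics/{n}0.png",c["img"]); print(n,c["mtx"].tolist(),c["pose"].round(4).tolist())
E
```

```text
pics
{'time_s': 0.0, 'qpos': array([-71.32798142,  18.43931622,  -4.01472891,  83.17452651,
         1.29572673,  78.54063939,  -3.25923383]), 'joint_velocities': array([-0.1261631 , -0.06419967, -0.04906498,  0.02240502,  0.03095983,
        0.06500115, -0.04513654]), 'effort': array([-2.90119442e-04, -4.91284347e+01, -4.04043691e-01, -3.12538755e+01,
       -6.39964803e-02,  4.37302503e-02,  1.81562882e-04]), 'tool_pos': array([0.19932018, 0.61824676, 0.29116166]), 'tool_rot': array([-1.79890797e+02,  6.69480166e-03,  1.62137879e+02]), 'force': array([-0.2351404 ,  0.33194626, -0.77905534]), 'wrist_torque': array([-0.00728203,  0.03993303,  0.03308976]), 'grip_width': 0.08721433381918767}
scene [[349.48393524426206, 0.0, 256.8162325515119], [0.0, 349.48393524426206, 193.16736353930514], [0.0, 0.0, 1.0]] [[0.227, 0.6815, -0.6957, 1.3236], [0.9739, -0.1635, 0.1576, -0.158], [-0.0063, -0.7133, -0.7008, 0.9279], [0.0, 0.0, 0.0, 1.0]]
top [[485.9229500953822, 0.0, 260.267861464324], [0.0, 485.9229500953822, 194.68934315663043], [0.0, 0.0, 1.0]] [[0.0173, -0.9978, 0.0645, 0.4307], [-0.9998, -0.017, 0.0057, 0.0353], [-0.0046, -0.0646, -0.9979, 1.3121], [0.0, 0.0, 0.0, 1.0]]
wrist [[266.07802102506645, 0.0, 261.87982564020524], [0.0, 266.07802102506645, 189.22492865373357], [0.0, 0.0, 1.0]] [[0.3079, 0.9143, 0.2631, 0.1264], [0.9514, -0.2954, -0.0869, 0.6421], [-0.0018, 0.2771, -0.9608, 0.3844], [0.0, 0.0, 0.0, 1.0]]
```

View pics/scene0.png

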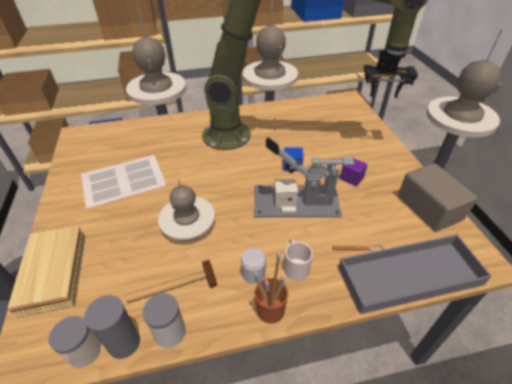

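View pics/top0.png

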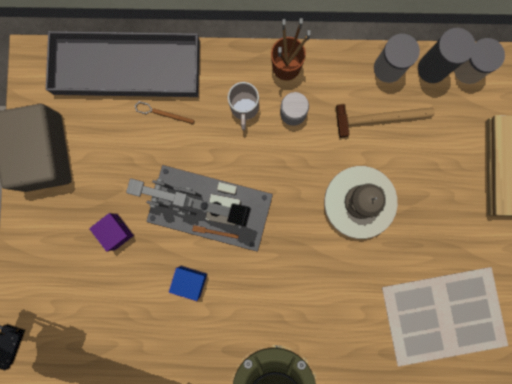

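View pics/wrist0.png

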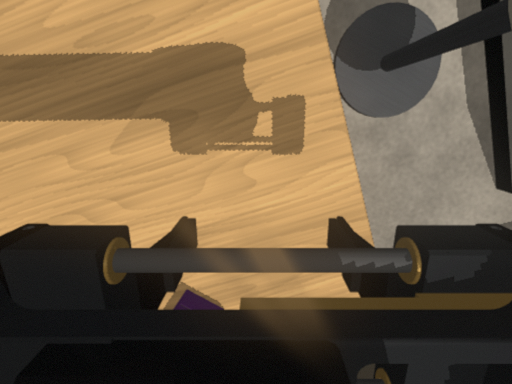

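The top view shows the clamp at about (210,207): pad (238,214), pawl (135–185,190–200), mould (222,200) under the arm. The blue (188,283) and purple (111,231) blocks are look-alikes to leave alone. I'll take close crops next.

```bash
python3 - <<'E'
import cv2,numpy as np
a=cv2.imread("pics/top0.png")[150:265,115:285]; cv2.imwrite("pics/topc.png",cv2.resize(a,None,fx=4.6,fy=4.6,interpolation=cv2.INTER_CUBIC))
b=cv2.imread("pics/scene0.png")[125:230,240:380]; cv2.imwrite("pics/scenec.png",cv2.resize(b,None,fx=5.5,fy=5.5,interpolation=cv2.INTER_CUBIC))
E
```

```text
(no output)
```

View pics/topc.png

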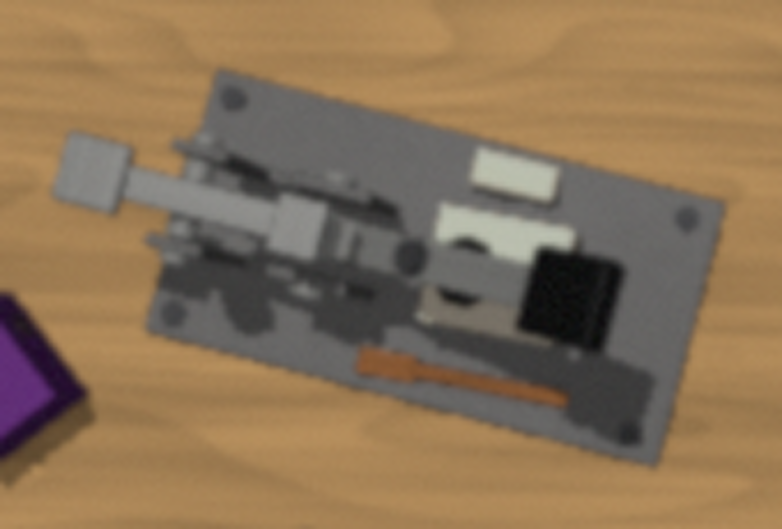

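View pics/scenec.png

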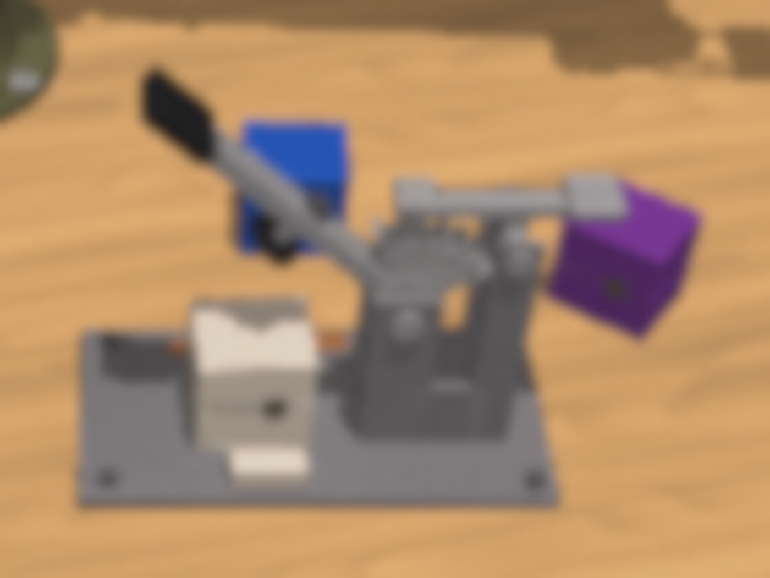

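```bash
cat > h.py <<'E'
import numpy as np, cv2
from cell import env
def ray(c,p,z):
    d=c["pose"][:3,:3]@np.linalg.solve(c["mtx"],[p[0],p[1],1.]); o=c["pose"][:3,3]
    return o+d*(z-o[2])/d[2]
def proj(c,X):
    q=c["pose"][:3,:3].T@(np.asarray(X)-c["pose"][:3,3]); q=c["mtx"]@q; return q[:2]/q[2]
E
python3 - <<'E'
from h import *
c=env.read_camera("top"); s=env.read_camera("scene")
f=lambda u,v:((u+.5)/4.6-.5+115,(v+.5)/4.6-.5+150)
P=np.array([ray(c,f(*p),.012) for p in [(220,70),(724,203),(657,466),(148,332)]])
print(P.round(4)); o=P.mean(0); 
yv=(P[0]+P[3]-P[1]-P[2])/2; xv=(P[0]+P[1]-P[2]-P[3])/2
print("sizes",np.linalg.norm(yv),np.linalg.norm(xv),"origin",o)
ya=np.degrees(np.arctan2(-yv[0],yv[1])); yb=np.degrees(np.arctan2(xv[1],xv[0])); print("yaw",ya,yb)
t=ray(c,f(92,172),.199); n=ray(c,f(300,227),.199); p=ray(c,f(572,297),.26)
print("tail",t,"nose",n,"pad",p)
yaw=np.radians((ya*2+yb)/3)
R=np.array([[np.cos(yaw),-np.sin(yaw)],[np.sin(yaw),np.cos(yaw)]])
W=lambda x,y:o[:2]+R@[x,y]
a=.75
print("model tail",W(0,.157),"nose",W(0,.05),"pivot",W(0,.05),"pad raised",W(0,.05-.199*np.cos(a)), "pad level",W(0,.05-.199))
for nm,q in (("tail",t),("nose",n),("pad",p)): print(nm,"in clamp",R.T@(q[:2]-o[:2]))
# scene crosscheck
g=lambda u,v:((u+.5)/5.5-.5+240,(v+.5)/5.5-.5+125)
for w,z in [(W(0,.157),.199),(W(0,.05),.199),(W(0,-.0955),.26)]:
    q=proj(s,[*w,z]); print("scene crop px",(q-[240,125])*5.5)
E
```

```text
[[0.5909 0.3077 0.012 ]
 [0.5179 0.0113 0.012 ]
 [0.3647 0.0477 0.012 ]
 [0.437  0.3449 0.012 ]]
sizes 0.3055808398739714 0.15786536984987243 origin [0.47762898 0.17789891 0.012     ]
yaw -13.757052822602262 -13.480301576592716
tail [0.51549666 0.33102232 0.199     ] nose [0.4897311  0.22615846 0.199     ] pad [0.45570363 0.08670678 0.26      ]
model tail [0.51471886 0.33045494] nose [0.48944105 0.22648363] pivot [0.48944105 0.22648363] pad raised [0.45504288 0.08499901] pad level [0.44242904 0.03311644]
tail in clamp [0.00062174 0.15773507]
nose in clamp [0.00035867 0.04975255]
pad in clamp [ 0.0002386  -0.09379056]
scene crop px [588.27992631 189.10512274]
scene crop px [409.1965945  188.91592071]
scene crop px [168.44646291 106.18358401]
```

Two views and the stated clamp geometry agree to within 2 mm. The clamp origin is (0.478, 0.178), yaw −13.7°. The candidates were:
- **Tail paddle:** crop (92,172), outermost and the wider one.
- **Nose:** crop (300,227).
- **Pad:** black, crop (572,297).
- **Purple and blue blocks:** ignored.

I start by shutting the hand and turning it to line up with the clamp.

drive_tool(
  commands=[
    [0,0,-0.3,0,0,7.15,0],
    [0,0,-0.3,0,0,7.15,0],
    [0,0,-0.3,0,0,7.15,0],
    [0,0,-0.3,0,0,7.15,0],
    [0,0,-0.3,0,0,7.15,0],
    [0,0,-0.3,0,0,7.15,0],
    [0,0,-0.3,0,0,7.15,0],
    [0,0,-0.3,0,0,7.15,0],
    [0,0,-0.3,0,0,7.15,0],
    [0,0,-0.3,0,0,7.15,0],
    [0,0,-0.3,0,0,7.15,0],
    [0,0,-0.3,0,0,7.15,0],
    [0,0,0,0,0,0,0],
    [0,0,0,0,0,0,0],
  ],
  force=20,
)

```text
time_s: 1.42
tool_pos: [0.1993, 0.6187, 0.3283]
tool_rot: [180.0, -0.0, 76.5]
force: [0.3, 0.2, -0.9]
grip_width: 0.0038
```

```bash
cat >> h.py <<'E'
O=np.array([.4777,.178]); yw=np.radians(-13.7)
Rc=np.array([[np.cos(yw),-np.sin(yw)],[np.sin(yw),np.cos(yw)]])
def st():
    o=env.get_obs(); c=Rc.T@(o["tool_pos"][:2]-O)
    from scipy.spatial.transform import Rotation as Ro
    R=Ro.from_euler("xyz",o["tool_rot"],degrees=True).as_matrix(); tip=o["tool_pos"]+.07*R[:,2]; ct=Rc.T@(tip[:2]-O)
    print("t",o["time_s"],"tcp",o["tool_pos"].round(4),"rot",o["tool_rot"].round(2),"tip clamp xyz mm",(np.r_[ct,tip[2]]*1000).round(1),"F",o["force"].round(1),"q",o["qpos"].round(0),"w",round(o["grip_width"],4))
E
python3 -c "
from h import *
st()"
```

```text
t 1.4167 tcp [0.1993 0.6187 0.3283] rot [ 1.7999e+02 -1.0000e-02  7.6540e+01] tip clamp xyz mm [-374.8  362.2  258.3] F [ 0.3  0.2 -0.9] q [-80.  17.   7.  80.  -2.  82. -86.] w 0.0038
```

drive_tool(
  commands=[
    [-0.8,1.5,0,0,0,0,0],
    [-1.7,3.0,0,0,0,0,0],
    [-1.8,3.3,0,0,0,0,0],
    [-1.8,3.3,0,0,0,0,0],
    [-1.8,3.3,0,0,0,0,0],
    [-1.8,3.3,0,0,0,0,0],
    [-1.8,3.3,0,0,0,0,0],
    [-1.8,3.3,0,0,0,0,0],
    [-1.8,3.3,0,0,0,0,0],
    [-1.8,3.3,0,0,0,0,0],
    [-1.8,3.3,0,0,0,0,0],
    [-1.7,3.0,0,0,0,0,0],
    [0,0,0,0,0,0,0],
    [0,0,0,0,0,0,0],
  ],
)

```text
time_s: 2.58
tool_pos: [0.515, 0.3282, 0.3281]
tool_rot: [180.0, 0.1, 76.0]
force: [-1.0, 0.9, 0.9]
grip_width: 0.0004
```

```bash
python3 -c "
from h import *
st()
for n in ['scene','wrist']: cv2.imwrite(f'pics/{n}1.png',cv2.resize(env.read_camera(n)['img'][:, :],None,fx=1.5,fy=1.5))"
```

```text
t 2.5833 tcp [0.515  0.3282 0.3281] rot [1.7996e+02 6.0000e-02 7.6040e+01] tip clamp xyz mm [  0.7 154.7 258.1] F [-1.   0.9  0.9] q [-53.  13.  22.  87.  -5.  81. -45.] w 0.0004
```

View pics/scene1.png

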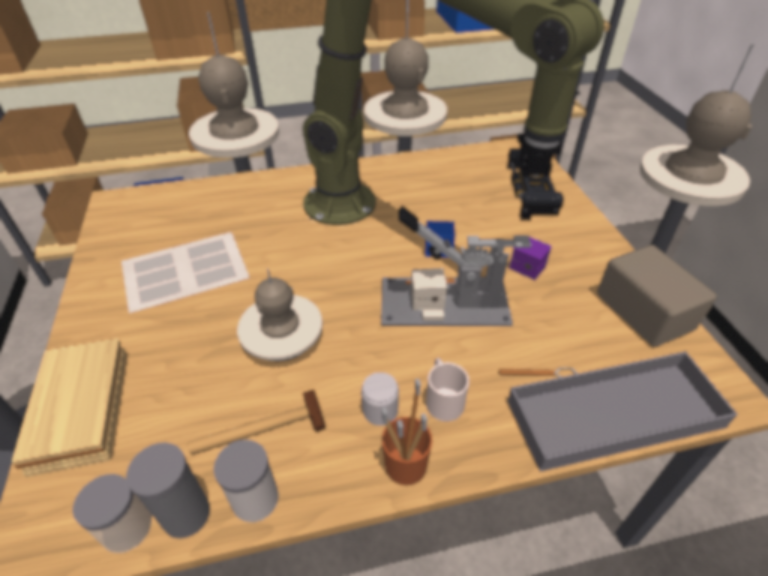

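View pics/wrist1.png

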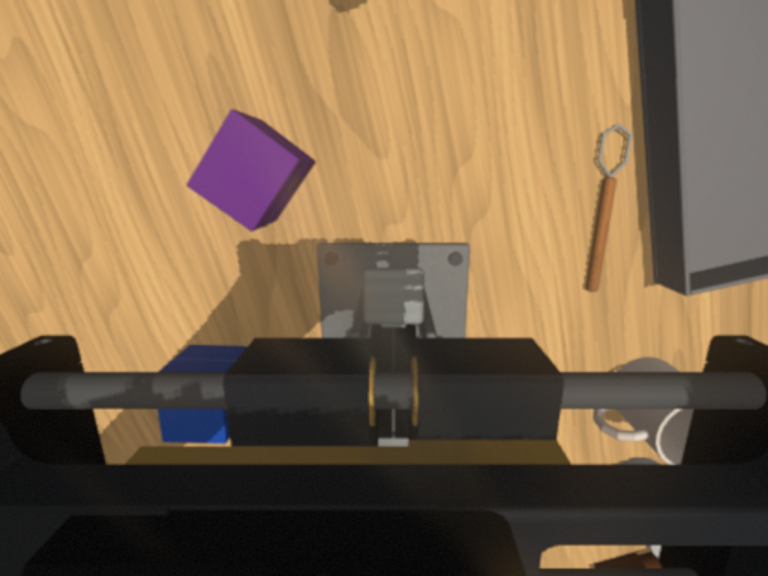

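```bash
python3 -c "
from h import *
s=env.read_camera('scene');w=env.read_camera('wrist')
W=lambda x,y:O+Rc@[x,y]
print('tip in scene',proj(s,[*W(.0007,.1547),.258])*1.5,'wrist pad/tail pred',[proj(w,[*W(x,y),.199])*1.5 for x,y in [(-.018,.174),(.018,.174),(0,.157)]])
i=cv2.resize(s['img'][80:200,270:410],None,fx=5,fy=5,interpolation=2);cv2.imwrite('pics/s2.png',i)"
```

```text
tip in scene [524.33965661 217.53337311] wrist pad/tail pred [array([369.66487894, 278.65781737]), array([432.03421173, 278.7968072 ]), array([400.6312463 , 306.56059208])]
```

View pics/s2.png

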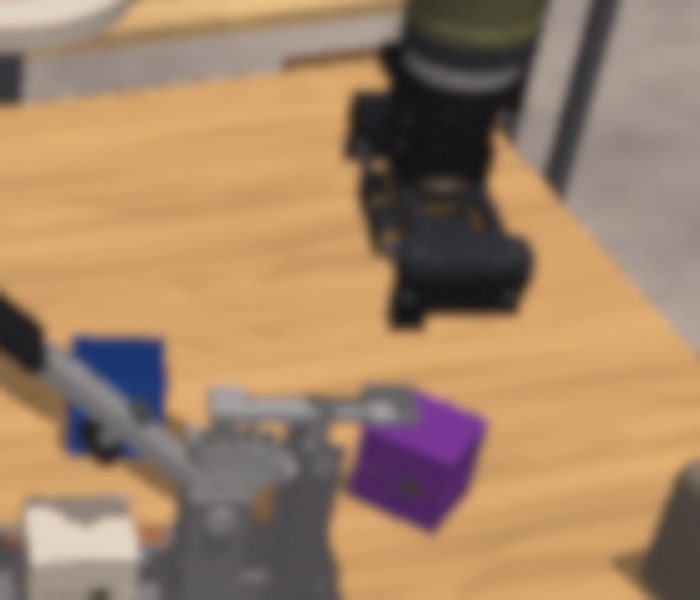

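The tip projects to the right place, and the wrist view puts the tail (395,295) straight ahead, within about 3 mm. I'll go down to just above the tail.

drive_tool(
  commands=[
    [0.1,-0.1,1.0,0,0,0,0],
    [0.1,0,1.5,0,0,0,0],
    [0.1,0,1.5,0,0,0,0],
    [0,0,1.0,0,0,0,0],
    [0,0,0.5,0,0,0,0],
    [0,0,0,0,0,0,0],
  ],
)

```text
time_s: 3.28
tool_pos: [0.5114, 0.3358, 0.2715]
tool_rot: [-179.9, 0.1, 76.4]
force: [-0.3, 0.2, -0.0]
grip_width: 0.0009
```

drive_tool(
  commands=[
    [0,0,0.2,0,0,0,0],
    [0,0,0.2,0,0,0,0],
    [0,0,0.2,0,0,0,0],
    [0,0,0.2,0,0,0,0],
    [0,0,0.2,0,0,0,0],
    [0,0,0.1,0,0,0,0],
    [0,0,0,0,0,0,0],
    [0,0,0,0,0,0,0],
  ],
)

```text
time_s: 3.95
tool_pos: [0.5133, 0.3383, 0.2646]
tool_rot: [179.8, -0.4, 76.4]
force: [1.0, 5.4, 5.4]
grip_width: 0.0002
```

```bash
python3 -c "
from h import *
st()"
```

```text
t 3.95 tcp [0.5133 0.3383 0.2646] rot [179.84  -0.39  76.42] tip clamp xyz mm [ -3.2 164.6 194.6] F [1.  5.4 5.4] q [-53.  15.  21.  92.  -6.  74. -45.] w 0.0002
```

drive_tool(
  commands=[
    [-0.1,0.1,0.2,0,0,0,0],
    [-0.1,0.1,0.2,0,0,0,0],
    [-0.1,0,0.2,0,0,0,0],
    [0,0,0.2,0,0,0,0],
    [0,0,0,0,0,0,0],
    [0,0,0,0,0,0,0],
  ],
)

```text
time_s: 4.45
tool_pos: [0.5142, 0.3385, 0.2593]
tool_rot: [179.8, -0.8, 76.6]
force: [-0.8, 10.1, 13.1]
grip_width: 0.0004
```

```bash
python3 -c "
from h import *
st()
i=env.read_camera('scene')['img'][100:210,280:400];cv2.imwrite('pics/s3.png',cv2.resize(i,None,fx=5,fy=5,interpolation=2))"
```

```text
t 4.45 tcp [0.5142 0.3385 0.2593] rot [179.81  -0.8   76.56] tip clamp xyz mm [ -2.3 165.6 189.3] F [-0.8 10.1 13.1] q [-53.  15.  21.  92.  -6.  73. -45.] w 0.0004
```

View pics/s3.png

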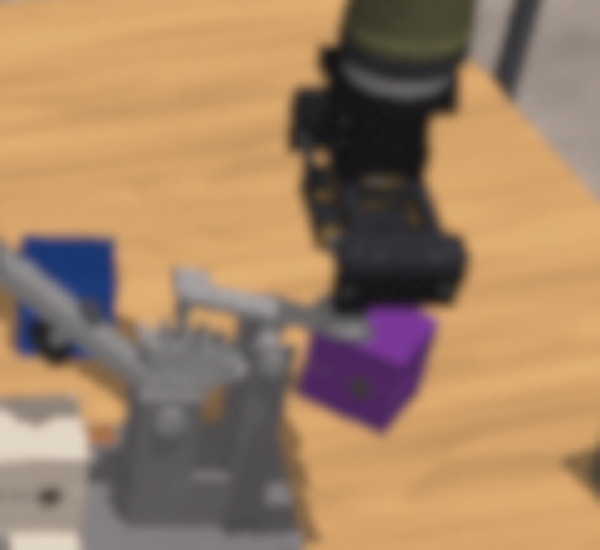

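The nose is up (about (190,275)) with daylight under it, and the force is 13 N, well above the 3–4 N needed, so the pawl is at its stop. I'll lift off and measure.

drive_tool(
  commands=[
    [0,0,-0.5,0,0,0,0],
    [0,0,-1.0,0,0,0,0],
    [0,0,-2.0,0,0,0,0],
    [0,0,-3.0,0,0,0,0],
    [0,0,-3.5,0,0,0,0],
    [0,0,-2.5,0,0,0,0],
    [0,0,0,0,0,0,0],
  ],
)

```text
time_s: 5.08
tool_pos: [0.5155, 0.3316, 0.3856]
tool_rot: [179.7, -0.3, 76.2]
force: [0.0, -0.7, 0.7]
grip_width: 0.0006
```

```bash
python3 -c "
from h import *
st()
s=env.read_camera('scene');i=s['img'][100:210,280:400];cv2.imwrite('pics/s4.png',cv2.resize(i,None,fx=5,fy=5,interpolation=2))
W=lambda x,y:O+Rc@[x,y]
from math import *
for th in (0,.14,.24):
  P=lambda y0:(0.112+ (y0*cos(th)+.030*sin(th)), .169-y0*sin(th)+.030*cos(th))
  print(th,[((proj(s,[*W(0,P(y0)[0]),P(y0)[1]])-[280,100])*5).round() for y0 in (.045,-.062)])
print([((proj(s,[*W(0,.05-.199*cos(a)+.01*sin(a)),.117+.199*sin(a)+.01*cos(a)])-[280,100])*5).round() for a in (.65,.75)])
cv2.imwrite('pics/s4b.png',cv2.resize(s['img'][110:230,240:380],None,fx=5,fy=5,interpolation=2))
"
```

```text
t 5.0833 tcp [0.5155 0.3316 0.3856] rot [179.66  -0.34  76.23] tip clamp xyz mm [  0.8 158.6 315.6] F [ 0.  -0.7  0.7] q [-53.  12.  22.  81.  -5.  87. -45.] w 0.0006
0 [array([335., 297.]), array([172., 297.])]
0.14 [array([339., 305.]), array([181., 287.])]
0.24 [array([341., 311.]), array([188., 280.])]
[array([-58., 240.]), array([-36., 222.])]
```

View pics/s4.png

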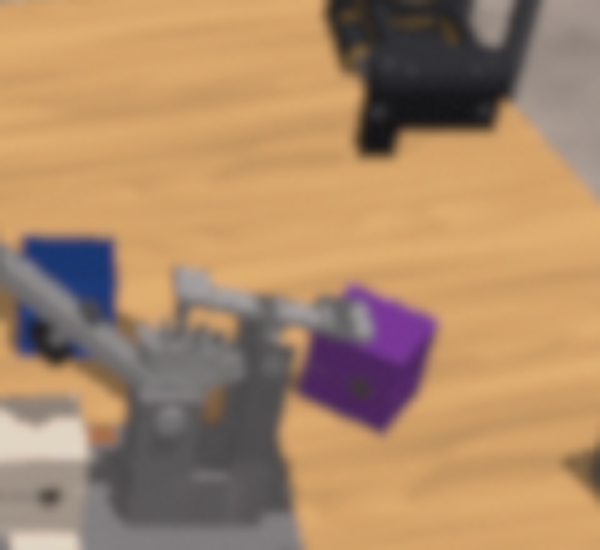

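The nose (190,275) and tail (345,318) match the 0.24 rad prediction, so the pawl is free. Next I move above the pad.

drive_tool(
  commands=[
    [-1.5,0,0,0,0,0,0],
    [-3.0,0,0,0,0,0,0],
    [-3.2,0,0,0,0,0,0],
    [-3.2,0,0,0,0,0,0],
    [-3.2,0,0,0,0,0,0],
    [-3.2,0,0,0,0,0,0],
    [-3.0,0,0,0,0,0,0],
    [-2.0,0,0,0,0,0,0],
    [-1.2,0,0,0,0,0,0],
    [0,0,0,0,0,0,0],
    [0,0,0,0,0,0,0],
  ],
)

```text
time_s: 6.05
tool_pos: [0.458, 0.1043, 0.3787]
tool_rot: [-180.0, -0.0, 76.3]
force: [0.3, 0.7, 0.1]
grip_width: 0.0001
```

```bash
python3 -c "
from h import *
st()
s=env.read_camera('scene')
cv2.imwrite('pics/s5.png',cv2.resize(s['img'][90:210,230:370],None,fx=5,fy=5,interpolation=2))
"
```

```text
t 6.05 tcp [0.458  0.1043 0.3787] rot [-1.7995e+02 -1.0000e-02  7.6310e+01] tip clamp xyz mm [ -1.8 -76.3 308.7] F [0.3 0.7 0.1] q [-46.  -7.  28. 100.   3.  86. -33.] w 0.0001
```

View pics/s5.png

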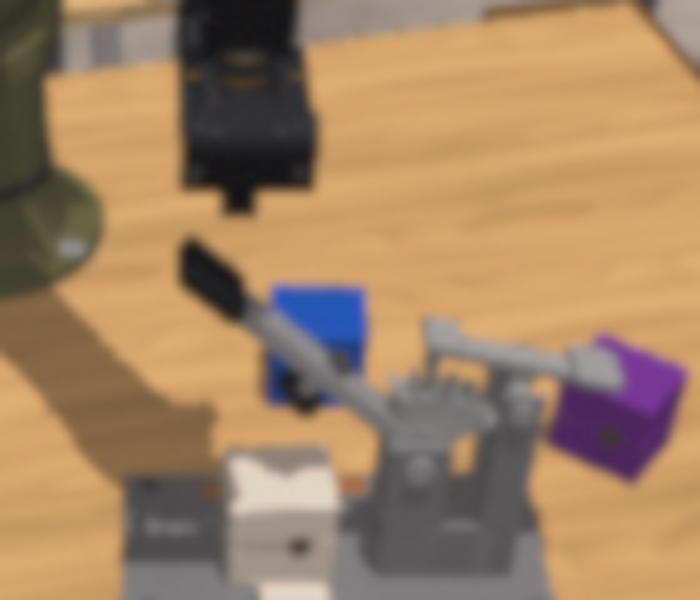

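The fingertips (238,210) stand above the pad (210,275). Now I push down along the pad's arc.

drive_tool(
  commands=[
    [0,0,1.0,0,0,0,0],
    [0,0.1,1.5,0,0,0,0],
    [-0.1,0.1,1.5,0,0,0,0],
    [-0.2,0,1.0,0,0,0,0],
    [-0.5,0,0.7,0,0,0,0],
    [-0.5,0,0.7,0,0,0,0],
    [-0.5,0,0.7,0,0,0,0],
    [0,0,0,0,0,0,0],
  ],
)

```text
time_s: 6.77
tool_pos: [0.4552, 0.0852, 0.307]
tool_rot: [-179.9, 0.0, 76.3]
force: [0.2, 0.2, 0.4]
grip_width: 0.0001
```

```bash
python3 -c "
from h import *
st()
s=env.read_camera('scene')
cv2.imwrite('pics/s6.png',cv2.resize(s['img'][90:210,230:370],None,fx=5,fy=5,interpolation=2))
"
```

```text
t 6.7667 tcp [0.4552 0.0852 0.307 ] rot [-1.7992e+02  3.0000e-02  7.6280e+01] tip clamp xyz mm [ 1.00e-01 -9.55e+01  2.37e+02] F [0.2 0.2 0.4] q [-45.  -7.  29. 108.   3.  78. -31.] w 0.0001
```

View pics/s6.png

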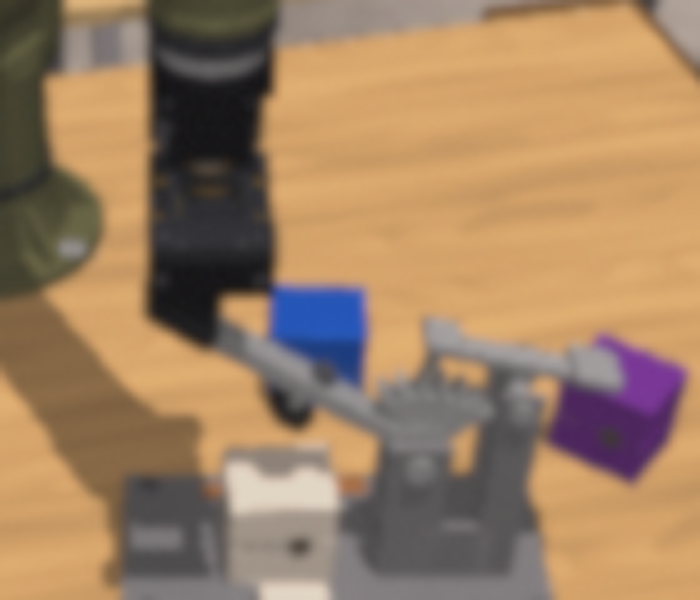

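The arm is moving down and the pawl (430,330) is still lifted. I continue along the arc.

drive_tool(
  commands=[
    [-0.5,0,0.7,0,0,0,0],
    [-0.5,0,0.7,0,0,0,0],
    [-0.5,0,0.7,0,0,0,0],
    [-0.4,0,0.8,0,0,0,0],
    [-0.4,0,0.8,0,0,0,0],
    [-0.4,0,0.8,0,0,0,0],
    [-0.3,0,0.8,0,0,0,0],
    [-0.3,0,0.8,0,0,0,0],
    [-0.2,0,0.8,0,0,0,0],
    [-0.2,0,0.8,0,0,0,0],
    [-0.2,0,0.8,0,0,0,0],
    [0,0,0.7,0,0,0,0],
    [0,0,0.6,0,0,0,0],
    [0,0,0,0,0,0,0],
    [0,0,0,0,0,0,0],
  ],
)

```text
time_s: 8.07
tool_pos: [0.4459, 0.0479, 0.2094]
tool_rot: [-179.9, 0.1, 76.3]
force: [0.7, 0.1, 0.8]
grip_width: 0.0005
```

```bash
python3 -c "
from h import *
st()
s=env.read_camera('scene')
cv2.imwrite('pics/s7.png',cv2.resize(s['img'][90:210,230:370],None,fx=5,fy=5,interpolation=2))
"
```

```text
t 8.0667 tcp [0.4459 0.0479 0.2094] rot [-1.7988e+02  7.0000e-02  7.6320e+01] tip clamp xyz mm [  -0.3 -134.   139.4] F [0.7 0.1 0.8] q [-43.  -4.  33. 118.   3.  66. -25.] w 0.0005
```

View pics/s7.png

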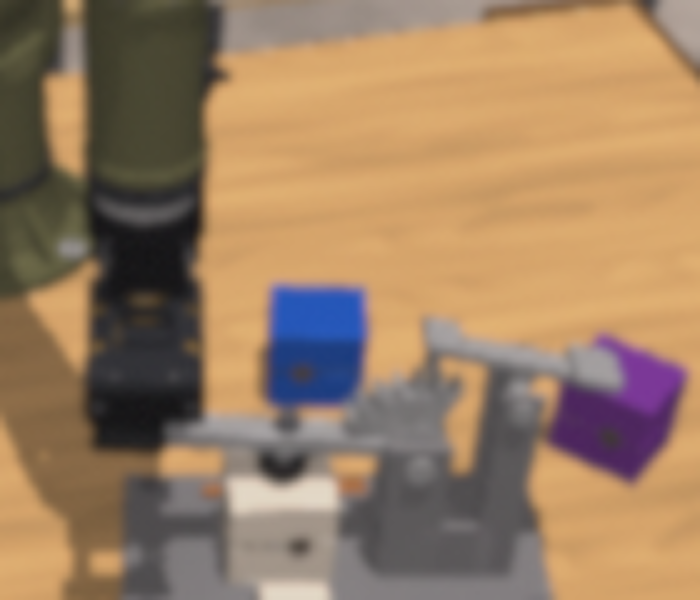

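Nearly level: tip at 139 mm, about 12 mm left. The pawl is still up. I finish slowly.

drive_tool(
  commands=[
    [0,0,0.4,0,0,0,0],
    [0,0,0.4,0,0,0,0],
    [0,0,0.3,0,0,0,0],
    [0,0,0.2,0,0,0,0],
    [0,0,0.2,0,0,0,0],
    [0,0,0.1,0,0,0,0],
    [0,0,0,0,0,0,0],
    [0,0,0,0,0,0,0],
    [0,0,0,0,0,0,0],
  ],
)

```text
time_s: 8.87
tool_pos: [0.4468, 0.0476, 0.1969]
tool_rot: [-179.9, -0.0, 76.3]
force: [-9.1, -3.0, 22.6]
grip_width: 0.0006
```

```bash
python3 -c "
from h import *
st()
"
```

```text
t 8.8667 tcp [0.4468 0.0476 0.1969] rot [-1.7994e+02 -2.0000e-02  7.6300e+01] tip clamp xyz mm [   0.8 -134.   126.9] F [-9.1 -3.  22.6] q [-43.  -3.  33. 118.   2.  65. -25.] w 0.0006
```

Tip at 126.9 mm with 22 N: the foot is on the mould. I hold briefly and then lift.

drive_tool(
  commands=[
    [0,0,0,0,0,0,0],
    [0,0,0,0,0,0,0],
    [0,0,0,0,0,0,0],
    [0,0,-0.4,0,0,0,0],
    [0,0,-1.0,0,0,0,0],
    [0,0,-2.5,0,0,0,0],
    [0,0,-3.5,0,0,0,0],
    [0,0,-3.5,0,0,0,0],
    [0,0,-3.0,0,0,0,0],
    [0,0,-1.5,0,0,0,0],
    [0,0,0,0,0,0,0],
    [0,0,0,0,0,0,0],
  ],
)

```text
time_s: 9.87
tool_pos: [0.4469, 0.0485, 0.3488]
tool_rot: [179.9, -0.1, 76.4]
force: [0.7, 0.3, -1.3]
grip_width: 0.0006
```

```bash
python3 -c "
from h import *
from math import *
st()
s=env.read_camera('scene')
cv2.imwrite('pics/s8.png',cv2.resize(s['img'][90:210,230:370],None,fx=5,fy=5,interpolation=2))
W=lambda x,y:O+Rc@[x,y]
for a in (0,.05,.1): print(a,((proj(s,[*W(0,.05-.199*cos(a)+.01*sin(a)),.117+.199*sin(a)+.01*cos(a)])-[230,90])*5).round())
"
```

```text
t 9.8667 tcp [0.4469 0.0485 0.3488] rot [ 1.7993e+02 -8.0000e-02  7.6360e+01] tip clamp xyz mm [   0.8 -133.   278.8] F [ 0.7  0.3 -1.3] q [-44. -10.  30. 106.   5.  83. -28.] w 0.0006
0 [122. 428.]
0.05 [122. 417.]
0.1 [124. 406.]
```

View pics/s8.png

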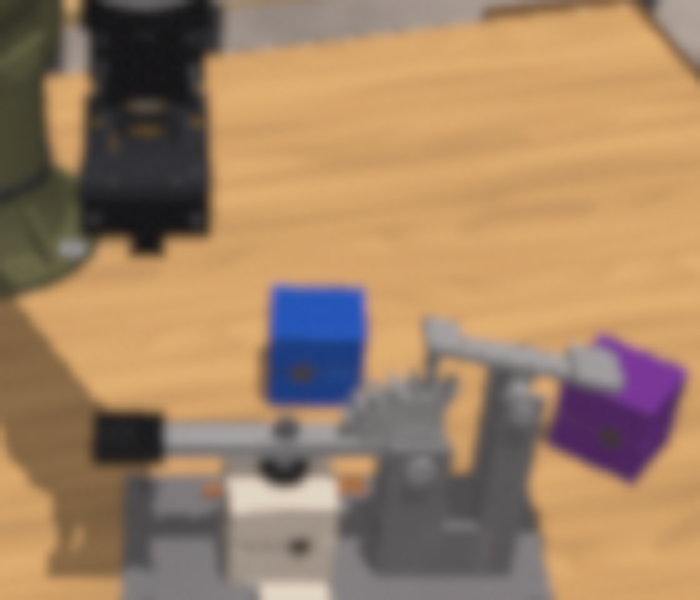

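The pad is level at (128,425), the foot rests on the mould, and the pawl nose (440,330) is still up. Next I move over the nose.

drive_tool(
  commands=[
    [1.5,0,0,0,0,0,0],
    [3.0,0,0,0,0,0,0],
    [3.2,0,0,0,0,0,0],
    [3.2,0,0,0,0,0,0],
    [3.2,0,0,0,0,0,0],
    [2.8,0,0,0,0,0,0],
    [1.5,0,0,0,0,0,0],
    [0,0,0,0,0,0,0],
    [0,0,0,0,0,0,0],
  ],
)

```text
time_s: 10.67
tool_pos: [0.4897, 0.2273, 0.3468]
tool_rot: [-179.9, 0.2, 76.4]
force: [1.0, -0.9, -0.1]
grip_width: 0.0003
```

```bash
python3 -c "
from h import *
st()
s=env.read_camera('wrist')
cv2.imwrite('pics/w9.png',s['img'])
"
```

```text
t 10.6667 tcp [0.4897 0.2273 0.3468] rot [-1.7992e+02  1.7000e-01  7.6410e+01] tip clamp xyz mm [-1.000e-01  5.050e+01  2.768e+02] F [ 1.  -0.9 -0.1] q [-50.   3.  24.  95.  -1.  82. -40.] w 0.0003
```

View pics/w9.png

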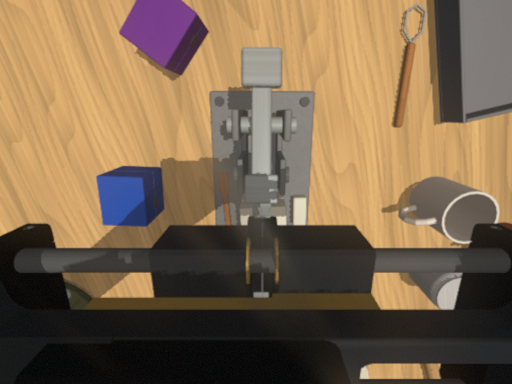

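The nose is at (262,190), centred in front of the fingers. I go down and press.

drive_tool(
  commands=[
    [0.2,0,1.5,0,0,0,0],
    [0.2,0,2.0,0,0,0,0],
    [0,0,1.5,0,0,0,0],
    [0,0,0.7,0,0,0,0],
    [0,0,0.5,0,0,0,0],
    [0,0,0.4,0,0,0,0],
    [0,0,0.4,0,0,0,0],
    [0,0,0.4,0,0,0,0],
    [0,0,0.3,0,0,0,0],
    [0,0,0,0,0,0,0],
    [0,0,0,0,0,0,0],
  ],
)

```text
time_s: 11.63
tool_pos: [0.491, 0.2314, 0.2711]
tool_rot: [-180.0, -0.1, 76.4]
force: [-0.0, -0.2, -0.1]
grip_width: 0.0006
```

```bash
python3 -c "
from h import *
st()
"
```

```text
t 11.6333 tcp [0.491  0.2314 0.2711] rot [-1.7999e+02 -6.0000e-02  7.6360e+01] tip clamp xyz mm [  0.3  55.1 201.1] F [-0.  -0.2 -0.1] q [-50.   6.  24. 101.  -3.  74. -39.] w 0.0006
```

drive_tool(
  commands=[
    [0,0,0.2,0,0,0,0],
    [0,0,0.2,0,0,0,0],
    [0,0,0.2,0,0,0,0],
    [0,0,0.2,0,0,0,0],
    [0,0,0,0,0,0,0],
    [0,0,0,0,0,0,0],
    [0,0,0,0,0,0,0],
  ],
)

```text
time_s: 12.22
tool_pos: [0.4911, 0.2307, 0.2685]
tool_rot: [180.0, -0.2, 76.3]
force: [-10.3, -6.2, 27.6]
grip_width: 0.0003
```

```bash
python3 -c "
from h import *
st()
s=env.read_camera('scene')
cv2.imwrite('pics/s10.png',cv2.resize(s['img'][90:210,230:370],None,fx=5,fy=5,interpolation=2))
"
```

```text
t 12.2167 tcp [0.4911 0.2307 0.2685] rot [ 1.7999e+02 -1.6000e-01  7.6340e+01] tip clamp xyz mm [  0.6  54.6 198.5] F [-10.3  -6.2  27.6] q [-50.   6.  24. 101.  -3.  73. -39.] w 0.0003
```

View pics/s10.png

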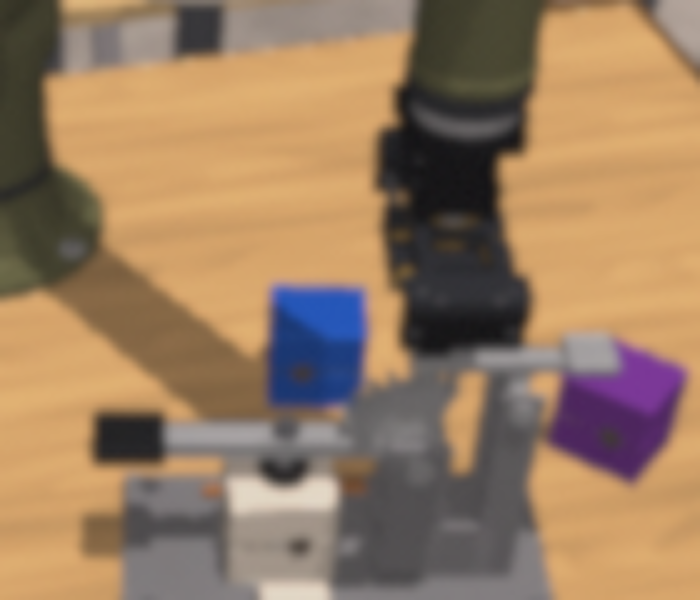

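The tip is at 198.5 mm under 28 N, so the nose has bottomed at its engaged height (199 mm). The pawl is level, with the tail at (592,353). I lift clear and check.

drive_tool(
  commands=[
    [0,0,0,0,0,0,0],
    [0,0,-0.4,0,0,0,0],
    [0,0,-0.6,0,0,0,0],
    [0,0,-1.5,0,0,0,0],
    [0,0,-3.0,0,0,0,0],
    [0,0,-3.5,0,0,0,0],
    [0,0,-3.0,0,0,0,0],
    [0,0,-1.5,0,0,0,0],
    [0,0,0,0,0,0,0],
    [0,0,0,0,0,0,0],
  ],
)

```text
time_s: 13.1
tool_pos: [0.4911, 0.2314, 0.3984]
tool_rot: [180.0, -0.1, 76.4]
force: [-0.7, 0.0, 0.2]
grip_width: 0.0006
```

```bash
python3 -c "
from h import *
from math import *
st()
s=env.read_camera('scene')
cv2.imwrite('pics/s11.png',cv2.resize(s['img'][90:210,230:370],None,fx=5,fy=5,interpolation=2))
W=lambda x,y:O+Rc@[x,y]
for th in (0,.05,.1):
  P=lambda y0:(0.112+ (y0*cos(th)+.030*sin(th)), .169-y0*sin(th)+.030*cos(th))
  print(th,[((proj(s,[*W(0,P(y0)[0]),P(y0)[1]])-[230,90])*5).round() for y0 in (.045,-.062)])
a=cv2.imread('pics/scene0.png').astype(int);d=np.abs(a-s['img']).sum(2)
m=(a.min(2)>150)&(a.max(2)-a.min(2)<45);b=s['img'].astype(int);m2=(b.min(2)>150)&(b.max(2)-b.min(2)<45)
for q in (m,m2):
  r=q[185:212,270:302]; ys,xs=np.nonzero(r); print('mould light px',len(xs),xs.mean()+270,ys.mean()+185, xs.min()+270,xs.max()+270)
"
```

```text
t 13.1 tcp [0.4911 0.2314 0.3984] rot [ 1.7997e+02 -6.0000e-02  7.6370e+01] tip clamp xyz mm [  0.5  55.1 328.4] F [-0.7  0.   0.2] q [-51.   3.  24.  89.  -1.  88. -40.] w 0.0006
0 [array([585., 347.]), array([422., 347.])]
0.05 [array([587., 350.]), array([425., 343.])]
0.1 [array([588., 353.]), array([428., 340.])]
mould light px 235 286.50212765957446 194.72340425531914 275 297
mould light px 202 286.15346534653463 196.77227722772278 276 296
```

View pics/s11.png

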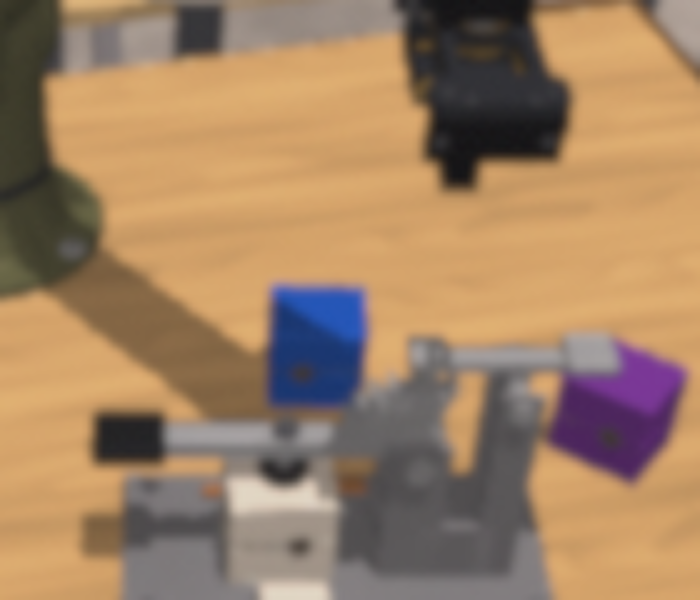

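The nose (430,353) and tail (592,352) sit level, as in the first engaged picture. The arm is level and the mould edges are unmoved. Handing in.

```bash
python3 -c "
from h import *
print(env.sign_off())"
```

```text
the job is handed in; nothing more can be done
None
```

The mould is clamped and the job is handed in at about 13 s of the 58 s allowed; `sign_off` gave no verdict. I pressed the pawl tail free, pushed the arm down along its arc until the foot sat on the mould, then pressed the nose back into the teeth, all with the shut fingertips.

- **Pawl freed:** with the tail pressed at 13 N, the nose and tail matched the 0.24 rad prediction in the scene view.
- **Arm down:** fingertips reached 126.9 mm on the pad with 22 N. The pad stayed level after I lifted off, and the pawl was still up.
- **Nose engaged:** fingertips reached 198.5 mm (199 mm is engaged) with 28 N. In the last picture the nose and tail stand level, as at the start, and the robot is well clear.
- **Mould:** its left and right edges in the picture are within 1 pixel of the start. The centroid of its light area moved about 2 pixels down. I put that down to the lowered arm covering and shading its top, but I did not check this separately.
- **Not measured:** I did not measure bystander positions at the end. Nothing came near them, and those in the close views look unmoved.
- **Disagreement:** the wrist view put the tail about 3 mm off the top-view position, and the tool drifted about 8 mm outward while pressing the tail. Both stayed within the paddle.

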